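Weigh the steel pail on the hand scale

TASK

Weigh the steel pail with the hand scale: take the scale off its stand by its grip, hook it under the middle of the pail's wire handle, and lift the scale until the pail hangs from the hook alone, about 5 cm clear of the table. Finish while holding it there, pail and scale still and level so that the pointer can be read; leave the things standing round about where they are.

Things in the scene. Friction and masses are not known exactly. Their poses are not given: they have to be found in the camera images.
- spring_scale: Hand spring scale, 0.22 kg, first hanging upright in its stand. Origin: centre of its black flat-sided grip, 22 mm thick (own x), 104 mm long (own y), 24 mm high: grip across the 22 mm at the middle. Below it hang the flat case 18 x 40 x 66 mm, white dial face to own -x, and the hook, its lowest point 131 mm below the origin. The stand's saddles carry the grip's ends, from 39 mm outward.
- scale_hook (a joint): how far the load has drawn the hook and its red pointer down out of the case against the spring, m: 0 to 0.035, spring 220 N/m; about 0.002 with the hook empty, 0.015 to 0.031 with the pail hanging
- hook_seat (a point): where the centre of the handle's wire comes to lie in the hook: 122 mm straight below the grip's centre (hook not drawn out). The hook is 6.4 mm wire bent in the scale's y-z plane, lowest 9 mm below this point. Its straight shank, in line with this point, ends 32 mm above it. Axes as the scale's.
- hook_tip (a point): the hook's round free end (6.4 mm wire), 20.5 mm to the scale's own -y of hook_seat and 14 mm above it. The mouth opens to own -y: a wire along the scale's own x goes in over the tip, best 26 mm above hook_seat, until it is past the tip and 8 mm short of the shank; then raise the scale and it drops into the seat.
- scale_stand: Bench stand, fixed. Origin: centre of its underside. Grey base 110 (own x) x 130 (own y) x 12 mm; two steel uprights 36 mm wide (x), 6 mm thick, at own y = -42 and +42 mm. Their saddles carry the grip at 158 mm height between lips about 12 mm higher, before and behind. The scale hangs square to the stand: raise it over 15 mm and it comes out between the uprights along own x, front or back.
- pail: Round steel pail, 152 mm wide over its rim at 71 mm height; the steel liner fixed in it stands up to 88 mm. 0.3 to 0.65 kg. Origin: centre of its underside. Its two ears, on which the wire handle swings, lie on its own x axis, 64 mm up. It stands loose on the table.
- bail (a joint): lean of the pail's wire handle about the line through the ears, rad; 0 upright, positive leans to the pail's own -y; light friction keeps it where it is left
- bail_top (a point): centre of the 5.6 mm wire at the middle of the pail's handle, 143 mm up when upright. The handle arches from ear to ear along the pail's own x; its middle is a raised crown 12 mm wide, 5 mm high, where the hook belongs (off-centre by over 8 mm the pail hangs askew). About 50 mm free below it down to the liner's edge. Axes: x along the wire.
- measure_cup: bystander: small clear measuring cup 57 x 57 x 51 mm, origin at the centre of its underside
- label_roll: bystander: white label roll, 68 mm wide, 40 mm high, origin at the centre of its underside
- pen: bystander: dark pen 145 mm long (own y) lying on the table
- spice_jar: bystander: spice jar, 47 mm wide, 98 mm high, origin at the centre of its underside
- funnel: bystander: white funnel standing on its mouth, 66 mm wide, 68 mm high, origin at the centre of its underside

How it is judged:
On the way, in this order (a step that is already met when the one before it is completed fails the run):
1. the scale is held by the robot, lifted off its stand (height (world z) of spring_scale above 0.19 m and contact force between the fingers and spring_scale above 1 N and contact force between spring_scale and scale_stand below 0.1 N), for 0.2 s.
2. the hook carries the pail by the middle of its handle (distance between hook_seat and bail_top below 0.016 m and value of joint scale_hook above 0.01 m), for 0.2 s.
At the end, for the whole second after the job is handed in: The robot holds the scale by its grip; the pail hangs from the hook alone by the middle of its handle (16 mm), touched by neither robot nor stand, 30 to 120 mm above the table, hook drawn down over 12 mm, pail and scale level within 8 degrees, pail still (30 mm/s, 0.3 rad/s) (height (world z) of pail between 0.03 and 0.12 m and angle between each of pail, spring_scale's own z axis and vertical below 0.14 rad and linear speed of pail below 0.03 m/s and angular speed of pail below 0.3 rad/s and value of joint scale_hook above 0.012 m and distance between hook_seat and bail_top below 0.016 m and contact force between pail and spring_scale above 2.5 N and contact force between the fingers and spring_scale above 2 N and contact force between each of the arm, the fingers and pail below 0.2 N and contact force between each of pail, spring_scale and scale_stand below 0.2 N); the arm keeps its last pose, push and grip.
It fails at once if the pail is tipped more than 26 degrees (angle between pail's own z axis and vertical above 0.45 rad).
It fails at once if the scale is dropped or laid down (height (world z) of spring_scale below 0.12 m or angle between spring_scale's own z axis and vertical above 0.6 rad).
It fails at once if a bystander is shifted more than 3 cm (distance of any of measure_cup, label_roll, pen, spice_jar, funnel from where it was at the start of the episode above 0.03 m).
It also fails if it takes over 54 s, if anything falls off the work surface, if the arm or the gripper's body presses on something with over 40 N, if the wrist force passes 120 N, or if a joint passes its speed limit or range.

ROBOT

A 6-joint arm with a two-finger parallel gripper is mounted at the origin on a cart in front of the work surface, level with it; the furniture and walls round the work are solid. World frame = base frame: x ahead of the robot, y to its left, z up, the work surface at z = 0. Lengths are in m, angles in rad, forces in N, time in s.
With the tool pointing down it reaches from about 0.325 to 0.925 m from the base axis. Payload 3.1 kg.
Tool frame: the origin (TCP) lies on the centre line of the jaws, within the pads' length; the fingertips stand 17 mm ahead of it and the grasp point (between the pads) lies 2 mm behind it (env.tcp_to_tips is the distance from the TCP to the fingertips, in m); z points along the fingers, y is the line along which they close (so a half turn about z gives the same grasp; the last joint's range is limited). The gripper opens to 85 mm and grips with 20 to 120 N. Pads are 22 mm wide; open, the fingers measure 114 mm over their backs; the gripper's body (76 mm by 85 mm) begins 54 mm behind the grasp point. The pads swing forward as they close: fully open they stand 13 mm farther back than shut.
Start: joints at [-1.29, 0.217, 1.613, -0, 1.311, -0.112], TCP at [0.239, -0.577, 0.248] pointing down, gripper open.
Joint ranges: [-2.75, 2.75], [-0.78, 2.1], [0.31, 2.55], [-1.13, 4.27], [0.13, 2.63], [-2.58, 2.58]. Speed limits (rad/s): [2.79, 2.79, 3.14, 3.14, 3.14, 3.14].

INTERFACE

Orientations are given as a rotation vector (axis times angle).
In Python, from rig import env gives the robot as it stands. The module is installed in compiled form; this text tells all that it offers.
- The arm moves only by the tool apply_moves, never from a script. Its argument "plan" is a list of rows, each an object with "slide": the shift along the tool's x, y, z each as a share of 0.4 m, from -1 to 1, a list of three; "dr": the turn, a rotation vector about the tool's x, y, z each as a share of 45 degrees, from -1 to 1, a list of three; "hand": the gripper command: -1 is shut, 1 is fully open, values between are in proportion. In form: [{"slide": [dx, dy, dz], "dr": [rx, ry, rz], "hand": hand}, ...]. A call has 1 to 10 rows; each row is the pose to reach, as a shift and turn from the pose commanded when the call began, along the tool's axes at that moment; what a row does not reach only later rows make up. A row lasts 1/10 s, in which the tool goes at most 50 mm and 8.59 degrees, less where a joint would pass 70% of its speed; a pose out of reach is approached as far as the arm can. A call with a number of a shift or a turn outside -1 to 1 is refused whole. A call with a gripper value outside its range is refused whole. The fingers move at their own pace and stop on an object; "force" is the grip in N (left out, the last holds). Time passes only in rows, so rows that repeat a pose let the fingers close. It gives the time, the measured TCP pose, the force, the opening and the grip force at its end, in the units of the state.
- env.sense(): the state, without advancing time (a new reading comes with each control period).
- env.snapshot(name): name is "side" or "top" or "wrist"; returns a dict with "frame" (420x560x3 uint8, red, green, blue), "intrinsics" (3x3 intrinsics, pixels), "xyz" and "rotation" of the camera in the world. Camera axes: x right, y down, z forward; pixel columns grow to the right and rows downward; lengths in m; the calibration is good to about 2 mm. A picture is of the moment at which its call begins. There is no depth.
- env.close_job(): hands the job in; it is judged then, once.
The state is a dict: "time_s": time; "joints": joint angles; "qd": joint speeds; "effort": joint torques, N m; "ee_pos": TCP position; "ee_rot": TCP orientation; "ft_force": force on the tool from outside, world axes, zero at the start; "wrist_torque": the same for the moment, N m; "gripper_width": opening from 0.0 (shut) to 1.0 (fully open); "grasp_force": force on a finger pad.
Only numpy, scipy, OpenCV 4.12 (cv2) and the standard library are available. Lean on these libraries where they do the work, as an engineer would, in place of code of your own. Each camera call takes 0.05 s, during which the arm holds its last target. There are 200 camera calls.

## Working session

There is one attempt and no reset: what is moved stays moved. The work goes in short steps, Python scripts to look and compute and a tool call to move; the robot and the scene stay as the last step left them, time stands still between calls to the robot, and variables do not carry over. Pictures are saved under pics/ and viewed, at most 10 in all, crops included, and the job is handed in when it is done.

Besides the shell and the picture viewer there is one more tool, called after ">>>" as name(argument=value, ...) on one line, values as JSON. apply_moves: Moves the arm, as the interface text tells. Shift numbers are shares of 0.4 m and turn numbers shares of 45 degrees, none past 1 either way. Its arguments: {"type":"object","properties":{"plan":{"type":"array"},"force":{"type":"number"}},"required":["plan"]}

```bash
mkdir -p pics
cat > h.py <<'E'
import numpy as np, cv2, pickle
from rig import env
def snap(n,tag):
    s=env.snapshot(n); pickle.dump(s,open(f'pics/{tag}.pkl','wb')); cv2.imwrite(f'pics/{tag}.png',s['frame'][:,:,::-1]); return s
def load(tag): return pickle.load(open(f'pics/{tag}.pkl','rb'))
def ray(s,u,v):
    d=np.linalg.inv(s['intrinsics'])@[u,v,1.]; d=np.array(s['rotation'])@d; return np.array(s['xyz']),d/np.linalg.norm(d)
def onz(s,u,v,z):
    o,d=ray(s,u,v); return o+d*(z-o[2])/d[2]
def tri(*obs):
    A=np.zeros((3,3));b=np.zeros(3); R=[ray(*o) for o in obs]
    for o,d in R:
        P=np.eye(3)-np.outer(d,d);A+=P;b+=P@o
    p=np.linalg.solve(A,b); return p,[float(np.linalg.norm((np.eye(3)-np.outer(d,d))@(p-o))) for o,d in R]
def proj(s,p):
    q=s['intrinsics']@(np.array(s['rotation']).T@(np.array(p)-s['xyz'])); return q[:2]/q[2]
E
python3 - <<'E'
from h import *
a=[snap(n,n+'0') for n in('side','top')]
w=snap('wrist','w0')
for s in a+[w]: print(np.round(s['xyz'],3),np.round(s['rotation'],2).tolist(),s['intrinsics'][0][0])
print(env.sense()['ee_pos'],env.sense()['ee_rot'])
im=cv2.hconcat([cv2.imread('pics/top0.png'),cv2.imread('pics/side0.png')])
E
```

```text
[0.464 0.969 0.911] [-0.2, 2.82, -1.26] 481.6251524965068
[0.341 0.079 1.158] [-2.04, 2.16, -0.25] 444.3616984665012
[ 0.31  -0.548  0.371] [2.39, -1.6, -0.25] 298.08592502677294
[ 0.23907248 -0.57680576  0.24724518] [-3.07933404e+00 -6.12568119e-01  2.31963242e-04]
```

View pics/top0.png

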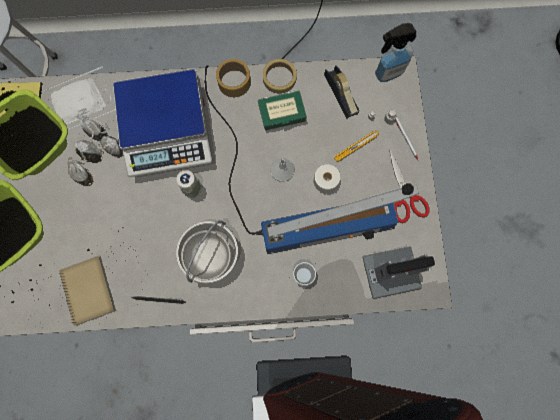

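View pics/side0.png

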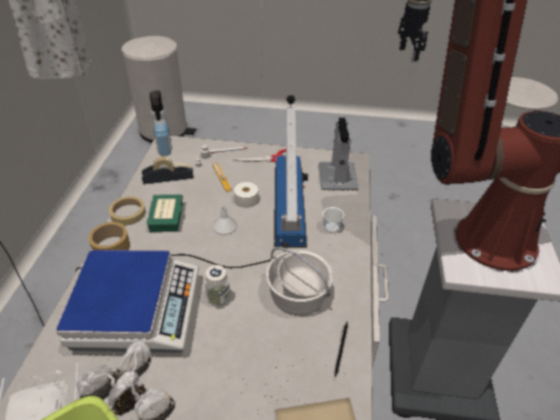

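The top view shows the pail at about (208,250), its handle running from lower left to upper right, and the stand with the grip at about (405,266). In the side view the pail is at (300,280) and the grip at (343,130). Next I'll enlarge these areas.

```bash
sed -i "s/np.array(s\['rotation'\])/RM(s)/g" h.py
cat >> h.py <<'E'
def RM(s): return cv2.Rodrigues(np.array(s['rotation'],float))[0] if np.size(s['rotation'])==3 else np.array(s['rotation'])
def crop(tag,x,y,w,h,k):
    c=cv2.resize(cv2.imread(f'pics/{tag}.png')[y:y+h,x:x+w],None,fx=k,fy=k,interpolation=cv2.INTER_CUBIC)
    for i in range(0,w,10): cv2.line(c,(i*k,0),(i*k,10 if i%50 else 25),(0,0,255),1)
    for i in range(0,h,10): cv2.line(c,(0,i*k),(10 if i%50 else 25,i*k),(0,0,255),1)
    return c
E
python3 - <<'E'
from h import *
A=cv2.hconcat([crop('top0',165,205,80,60+15,5),crop('top0',360,235,80,75,5)])
B=cv2.hconcat([crop('side0',260,240,80,75,5),crop('side0',310,115,80,75,5)])
c=cv2.vconcat([A,B]);print(c.shape)
cv2.imwrite('pics/c1.png',c[:600])
E
```

```text
(750, 800, 3)
```

View pics/c1.png

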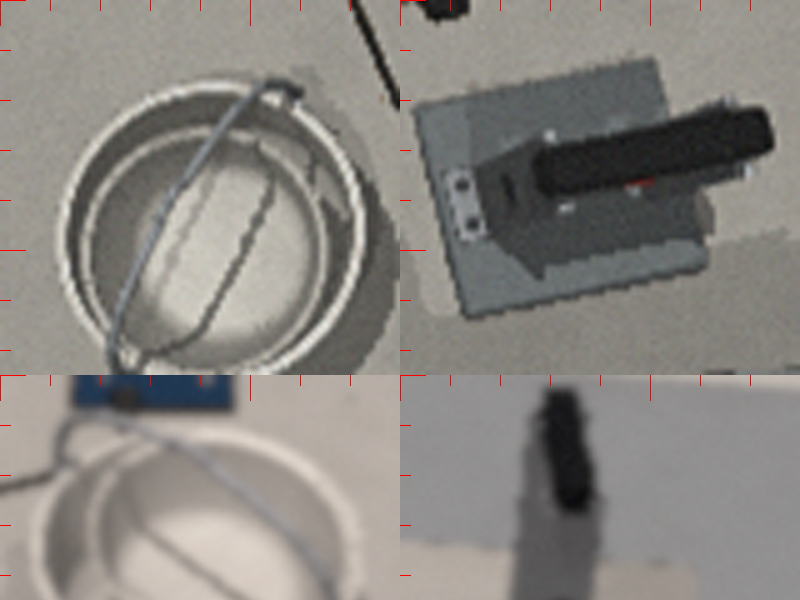

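Reading the enlarged views: the grip's top face runs from (388,269) to (435,261) in top and from (342,118) to (344.6,142) in side. The red pointer shows on the robot's side, so the dial (own -x) faces the robot. The handle's ears are near (222,222) and (188,278) in top, with the arch bulging left.

Run:
```python
from h import *
T,S=load('top0'),load('side0')
p=lambda *a:print(a[0],*[np.round(x,4) for x in a[1:]])
p('grip ends far/near', *tri((T,434.5,261),(S,342.3,119))); p('',*tri((T,388.5,268.5),(S,344.8,141)))
p('gripmid',*tri((T,411.5,264.7),(S,343.5,130)))
for c in [(361.5+22/5*0+2,255.5),(411,247),(421.3,288.5),(373,298.5)]: p('base',onz(T,*c,0.012))
c=onz(T,207.7,250,.071);p('pail',c)
p('ears',onz(T,222,222,.064),onz(T,188,278,.064))
p('bailmid z.14',onz(T,198,248,.14))
# side view crop
cv2.imwrite('pics/c2.png',cv2.hconcat([crop('side0',255,240,90,80,4),crop('top0',160,210,90,80,4)]))
for n,z,u,v in [('cup',.05,304,273),('jar',.098,185,178),('roll',.04,327,178),('funnel',.068,282,165)]: p(n,onz(T,u,v,z))
p('pen',onz(T,132,297,0),onz(T,186,301,0))
s=env.sense();p('R',cv2.Rodrigues(s['ee_rot'])[0]); 
W=load('w0');Rt=cv2.Rodrigues(s['ee_rot'])[0];p('camTool',Rt.T@(W['xyz']-s['ee_pos']),Rt.T@RM(W))
```

```text
grip ends far/near [ 0.4339 -0.2743  0.1687] [0.0021 0.0021]
 [ 0.4234 -0.1721  0.1608] [0.003 0.003]
gripmid [ 0.4287 -0.2237  0.1635] [0.0027 0.0027]
base [ 0.4762 -0.1496  0.012 ]
base [ 0.4908 -0.275   0.012 ]
base [ 0.3836 -0.2873  0.012 ]
base [ 0.3662 -0.1621  0.012 ]
pail [0.5059 0.2433 0.071 ]
ears [0.5756 0.2068 0.064 ] [0.4411 0.294  0.064 ]
bailmid z.14 [0.5014 0.2552 0.14  ]
cup [0.4373 0.0097 0.05  ]
jar [0.6859 0.2915 0.098 ]
roll [ 0.6821 -0.0697  0.04  ]
funnel [0.7155 0.047  0.068 ]
pen [0.4073 0.4503 0.    ] [0.389  0.3125 0.    ]
R [[ 9.239e-01  3.827e-01 -5.000e-04]
 [ 3.827e-01 -9.239e-01  1.900e-03]
 [ 2.000e-04 -1.900e-03 -1.000e+00]]
camTool [ 0.0763  0.0002 -0.1237] [[-4.000e-04 -9.542e-01 -2.991e-01]
 [ 1.000e+00 -3.000e-04 -5.000e-04]
 [ 4.000e-04 -2.991e-01  9.542e-01]]
```

View pics/c2.png

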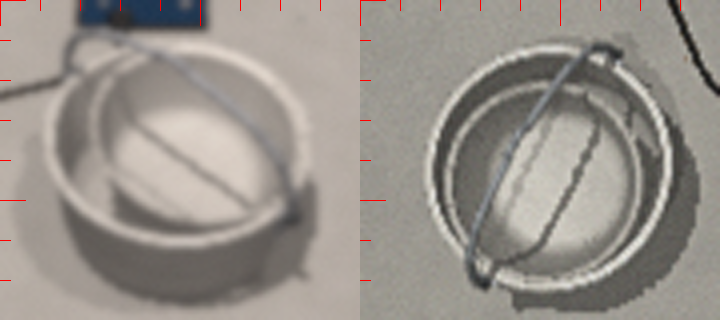

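The grip is at (0.429,-0.222), its yaw about 6.5° off world y, and its height agrees with the saddles. In the crops the ears are at top (223,222.5) and (190.5,280.7), side (273,257) and (328.7,294). The wire leans to the left in the top view. Next I'll fit the pail and bail.

Run:
```python
from h import *
from scipy.optimize import least_squares
T,S=load('top0'),load('side0')
p=lambda *a:print(a[0],*[np.round(x,4) for x in a[1:]])
p('ear',*tri((T,223.2,222.5),(S,273,257))); p('ear',*tri((T,190.5,280.7),(S,328.7,294.2)))
tw=[(160+(x-360)/4,210+y/4) for x,y in[(565,82),(540,120),(510,155),(485,225),(473,260)]]
sw=[(255+x/4,240+y/4) for x,y in[(95,32),(130,38),(165,52),(200,75),(240,110),(275,165)]]
def model(q,t):
    x,y,a,f,r=q; e=np.array([np.cos(a),np.sin(a),0]); n=np.array([-np.sin(a),np.cos(a),0])
    h=77*np.sin(t)/1000
    return np.array([x,y,.064])+np.outer(r*np.cos(t),e)+np.outer(h,-np.sin(f)*n+np.cos(f)*np.array([0,0,1]))
t=np.linspace(0,np.pi,181)
def res(q):
    P=model(q,t); o=[]
    for s,w in((T,tw),(S,sw)):
        u=np.array([proj(s,k) for k in P])
        for a in w: 
            d=np.linalg.norm(u-a,axis=1); o.append(d.min())
    u=proj(T,[q[0],q[1],.071]); o+=list((u-np.array([207.7,251]))/2)
    o.append((q[4]-.076)/.003)
    return o
for f0 in(-.5,0,.5):
    r=least_squares(res,[.506,.245,-.57,f0,.076]);p('fit',r.x,r.cost,np.array(r.fun)); p('top',model(r.x,np.array([np.pi/2]))[0])
```

```text
ear [0.5704 0.2036 0.0676] [0.0029 0.0029]
ear [0.4326 0.289  0.0601] [0.002 0.002]
fit [ 0.5003  0.2446 -0.5702 -0.1188  0.077 ] 2.8544 [ 0.1101  1.3855  0.2026  1.0541  0.6016  0.3301  0.9232  0.6352  0.419
  0.2948  0.2496 -0.2293  0.6374  0.3388]
top [0.5053 0.2523 0.1405]
fit [ 0.5009  0.244  -0.5713 -0.1219  0.0766] 2.9003 [ 0.1736  1.3881  0.272   0.9244  0.9081  0.1854  0.9877  0.6725  0.4104
  0.3475  0.1284 -0.1031  0.5217  0.2   ]
top [0.5059 0.2518 0.1404]
fit [ 0.5013  0.2442 -0.5685 -0.1159  0.077 ] 2.903 [ 0.1318  1.4239  0.2398  0.9067  0.8683  0.0473  1.0323  0.669   0.409
  0.3189  0.1623 -0.1509  0.4308  0.3293]
top [0.5061 0.2517 0.1405]
```

The bail top fits to about (0.505,0.252,0.141) with a lean of -0.12 rad, matching the 143 mm in the text. The wire's yaw is -0.57. Now I'll move above the stand.

>>> apply_moves(plan=[{"slide": [0.78, -0.64, -0.15], "dr": [0, 0, -1], "hand": 1}, {"slide": [0.78, -0.64, -0.15], "dr": [0, 0, -1], "hand": 1}, {"slide": [0.78, -0.64, -0.15], "dr": [0, 0, -1], "hand": 1}, {"slide": [0.78, -0.64, -0.15], "dr": [0, 0, -1], "hand": 1}, {"slide": [0.78, -0.64, -0.15], "dr": [0, 0, -1], "hand": 1}, {"slide": [0.78, -0.64, -0.15], "dr": [0, 0, -1], "hand": 1}, {"slide": [0.78, -0.64, -0.15], "dr": [0, 0, -1], "hand": 1}, {"slide": [0.78, -0.64, -0.15], "dr": [0, 0, -1], "hand": 1}, {"slide": [0.78, -0.64, -0.15], "dr": [0, 0, -1], "hand": 1}, {"slide": [0.78, -0.64, -0.15], "dr": [0, 0, -1], "hand": 1}])

```text
time_s: 1.15
ee_pos: [0.4301, -0.2203, 0.3085]
ee_rot: [2.608, 1.75, -0.0]
ft_force: [0.7, -0.1, -0.5]
gripper_width: 1.0
grasp_force: 0.0
```

>>> apply_moves(plan=[{"slide": [0, 0, 0], "dr": [0, 0, -0.655], "hand": 1}, {"slide": [0, 0, 0], "dr": [0, 0, -0.655], "hand": 1}, {"slide": [0, 0, 0], "dr": [0, 0, -0.655], "hand": 1}, {"slide": [0, 0, 0], "dr": [0, 0, -0.655], "hand": 1}, {"slide": [0, 0, 0], "dr": [0, 0, -0.655], "hand": 1}, {"slide": [0, 0, 0], "dr": [0, 0, -0.655], "hand": 1}])

```text
time_s: 1.75
ee_pos: [0.4288, -0.2227, 0.3077]
ee_rot: [-2.086, -2.348, 0.001]
ft_force: [-0.1, 0.4, -0.5]
gripper_width: 1.0
grasp_force: 0.0
```

Run:
```python
from h import *
W=snap('wrist','w1');s=env.sense();print(s['ee_pos'],cv2.Rodrigues(s['ee_rot'])[0].round(4),s['joints'])
print('pred grip ends',[proj(W,q).round(1) for q in ([.434,-.2743,.17],[.4235,-.1715,.17])])
```

```text
[ 0.42894165 -0.22242494  0.30790285] [[-1.186e-01  9.929e-01 -7.000e-04]
 [ 9.929e-01  1.186e-01  1.000e-04]
 [ 2.000e-04 -7.000e-04 -1.000e+00]] [-6.23554189e-01 -1.38151136e-01  1.86839159e+00 -3.41680779e-04
  1.41201208e+00 -7.42421481e-01]
pred grip ends [array([275.7, 255.2]), array([277.5, 146.3])]
```

View pics/w1.png

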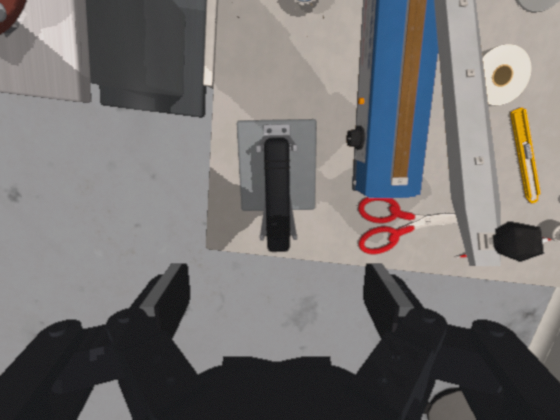

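The wrist view shows the grip's top face running from (277,138) to (279,250), parallel to the fingers. The fingers straddle it, symmetric about column 278.

Run:
```python
from h import *
T,S,W=load('top0'),load('side0'),load('w1')
for a in ([(T,434.5,261),(W,279,250)],[(T,388.5,268.5),(W,277,138)],[(S,342.3,119),(W,279,250)],[(S,344.8,141),(W,277,138)],[(T,434.5,261),(S,342.3,119),(W,279,250)],[(T,388.5,268.5),(S,344.8,141),(W,277,138)]):
    print(*[np.round(x,4) for x in tri(*a)])
for z in(.158,.17,.182): print(z,onz(W,279,250,z),onz(W,277,138,z))
print([onz(W,*c,.012) for c in((238,121),(316,120),(316,210),(242,211))])
```

```text
[ 0.4402 -0.292   0.1196] [0.0005 0.0005]
[ 0.4224 -0.1623  0.202 ] [0.0005 0.0005]
[ 0.4342 -0.2667  0.1731] [0.0022 0.0022]
[ 0.4215 -0.1649  0.165 ] [0.0008 0.0008]
[ 0.4348 -0.2713  0.1701] [0.0028 0.0028 0.0032]
[ 0.4229 -0.1678  0.1645] [0.0047 0.0026 0.0029]
0.158 [ 0.43729739 -0.27399412  0.158     ] [ 0.42233155 -0.16538882  0.158     ]
0.17 [ 0.43653885 -0.26843467  0.17      ] [ 0.42222923 -0.16459149  0.17      ]
0.182 [ 0.43578031 -0.26287521  0.182     ] [ 0.42212691 -0.16379416  0.182     ]
[array([ 0.36864905, -0.15907937,  0.012     ]), array([ 0.47298431, -0.14542425,  0.012     ]), array([ 0.49295467, -0.27109173,  0.012     ]), array([ 0.38466357, -0.28553618,  0.012     ])]
```

>>> apply_moves(plan=[{"slide": [0.016, 0.004, 0.15], "dr": [0, 0, -0.02], "hand": 1}, {"slide": [0.016, 0.004, 0.25], "dr": [0, 0, -0.02], "hand": 1}, {"slide": [0.016, 0.004, 0.32], "dr": [0, 0, -0.02], "hand": 1}, {"slide": [0.016, 0.004, 0.36], "dr": [0, 0, -0.02], "hand": 1}, {"slide": [0.016, 0.004, 0.378], "dr": [0, 0, -0.02], "hand": 1}, {"slide": [0.016, 0.004, 0.378], "dr": [0, 0, -0.02], "hand": 1}, {"slide": [0.016, 0.004, 0.378], "dr": [0, 0, -0.02], "hand": 1}])

```text
time_s: 2.5
ee_pos: [0.4311, -0.2156, 0.1582]
ee_rot: [2.063, 2.367, 0.0]
ft_force: [-0.5, 0.2, 0.4]
gripper_width: 1.004
grasp_force: 0.0
```

>>> apply_moves(plan=[{"slide": [0, 0, 0], "dr": [0, 0, 0], "hand": -0.2}, {"slide": [0, 0, 0], "dr": [0, 0, 0], "hand": -0.4}, {"slide": [0, 0, 0], "dr": [0, 0, 0], "hand": -0.6}, {"slide": [0, 0, 0], "dr": [0, 0, 0], "hand": -1}, {"slide": [0, 0, 0], "dr": [0, 0, 0], "hand": -1}, {"slide": [0, 0, 0], "dr": [0, 0, 0], "hand": -1}, {"slide": [0, 0, 0], "dr": [0, 0, 0], "hand": -1}, {"slide": [0, 0, 0], "dr": [0, 0, 0], "hand": -1}, {"slide": [0, 0, 0], "dr": [0, 0, 0], "hand": -1}], force=70)

```text
time_s: 3.4
ee_pos: [0.4305, -0.2151, 0.1576]
ee_rot: [2.063, 2.368, -0.0]
ft_force: [-1.0, 0.8, 4.0]
gripper_width: 0.251
grasp_force: 69.1
```

>>> apply_moves(plan=[{"slide": [0, 0, -0.05], "dr": [0, 0, 0], "hand": -1}, {"slide": [0, 0, -0.1], "dr": [0, 0, 0], "hand": -1}, {"slide": [0, 0, -0.15], "dr": [0, 0, 0], "hand": -1}, {"slide": [0, 0, -0.2], "dr": [0, 0, 0], "hand": -1}, {"slide": [0, 0, -0.26], "dr": [0, 0, 0], "hand": -1}, {"slide": [0, 0, -0.32], "dr": [0, 0, 0], "hand": -1}, {"slide": [0, 0, -0.38], "dr": [0, 0, 0], "hand": -1}, {"slide": [0, 0, -0.43], "dr": [0, 0, 0], "hand": -1}, {"slide": [0, 0, -0.45], "dr": [0, 0, 0], "hand": -1}, {"slide": [0, 0, -0.45], "dr": [0, 0, 0], "hand": -1}])

```text
time_s: 4.4
ee_pos: [0.4306, -0.215, 0.3373]
ee_rot: [2.063, 2.368, 0.0]
ft_force: [0.6, -0.3, -2.3]
gripper_width: 0.249
grasp_force: 69.0
```

Run:
```python
from h import *
W=snap('wrist','w2');T=snap('top','t2');S=snap('side','s2');s=env.sense();print(s['ee_pos'],s['ee_rot'],s['ft_force'])
Rt=cv2.Rodrigues(s['ee_rot'])[0];g=s['ee_pos'];a=proj(T,g).astype(int);b=proj(S,g).astype(int);c=proj(S,g-[0,0,.122]).astype(int);print(a,b,c)
x,y=b-[50,30]
cv2.imwrite('pics/c3.png',cv2.hconcat([crop('s2',max(x,0),max(y,0),110,140,4),cv2.resize(W['frame'][:,:,::-1],(350,560))]) if 0 else crop('s2',max(x,0),max(y,0),130,130,4)); print(x,y)
```

```text
[ 0.42960394 -0.21438666  0.33497502] [-2.06126289e+00 -2.36625906e+00  4.50356520e-04] [-0.74867992 -0.189401   -2.84468439]
[433 255] [348  75] [343 116]
298 45
```

View pics/c3.png

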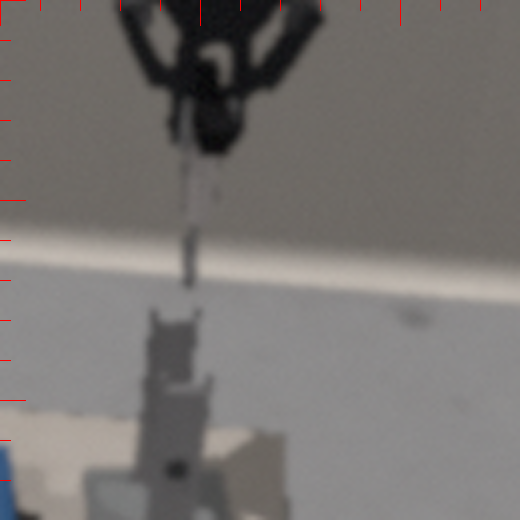

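The scale hangs upright in the grip, with the hook's end at (345,116) where predicted. Now I'll carry it towards the pail.

>>> apply_moves(plan=[{"slide": [0.1, 0.035, 0], "dr": [0, 0, 0.1], "hand": -1}, {"slide": [0.2, 0.07, 0], "dr": [0, 0, 0.2], "hand": -1}, {"slide": [0.3, 0.105, 0], "dr": [0, 0, 0.3], "hand": -1}, {"slide": [0.4, 0.14, 0], "dr": [0, 0, 0.4], "hand": -1}, {"slide": [0.5, 0.175, 0], "dr": [0, 0, 0.5], "hand": -1}, {"slide": [0.6, 0.21, 0], "dr": [0, 0, 0.6], "hand": -1}, {"slide": [0.7, 0.245, 0], "dr": [0, 0, 0.7], "hand": -1}, {"slide": [0.8, 0.28, 0], "dr": [0, 0, 0.8], "hand": -1}, {"slide": [0.9, 0.315, 0], "dr": [0, 0, 0.9], "hand": -1}, {"slide": [1.0, 0.35, 0], "dr": [0, 0, 0.9], "hand": -1}])

```text
time_s: 5.55
ee_pos: [0.5135, 0.2022, 0.335]
ee_rot: [-2.756, -1.506, 0.005]
ft_force: [0.6, -0.8, -2.3]
gripper_width: 0.248
grasp_force: 69.0
```

```bash
cat >> h.py <<'E'
def go(p,yaw=None):
    s=env.sense();R=cv2.Rodrigues(s['ee_rot'])[0];d=R.T@(np.array(p)-s['ee_pos'])
    cur=np.arctan2(R[1,0],R[0,0]); print('pos',s['ee_pos'].round(4) if hasattr(s['ee_pos'],'round') else s['ee_pos'],'yaw',np.degrees(cur).round(2),'slide',(d/.4).round(4),'drz',None if yaw is None else round((np.degrees(cur)-yaw)/45,3))
E
python3 -c "
from h import *
go([.537,.302,.335],57.3)"
```

```text
pos [0.5135 0.2022 0.335 ] yaw 57.32 slide [ 0.2419 -0.0853 -0.0003] drz 0.0
```

>>> apply_moves(plan=[{"slide": [0.06, -0.02, 0], "dr": [0, 0, 0], "hand": -1}, {"slide": [0.12, -0.04, 0], "dr": [0, 0, 0], "hand": -1}, {"slide": [0.18, -0.06, 0], "dr": [0, 0, 0], "hand": -1}, {"slide": [0.22, -0.08, 0], "dr": [0, 0, 0], "hand": -1}, {"slide": [0.242, -0.085, 0], "dr": [0, 0, 0], "hand": -1}, {"slide": [0.242, -0.085, 0], "dr": [0, 0, 0], "hand": -1}, {"slide": [0.242, -0.085, 0], "dr": [0, 0, 0], "hand": -1}, {"slide": [0.242, -0.085, 0], "dr": [0, 0, 0], "hand": -1}])

```text
time_s: 6.35
ee_pos: [0.5377, 0.2993, 0.3371]
ee_rot: [2.756, 1.507, -0.001]
ft_force: [0.8, 0.4, -2.4]
gripper_width: 0.249
grasp_force: 69.0
```

Run:
```python
from h import *
W=snap('wrist','w3');S=snap('side','s3');T=snap('top','t3')
go([.537,.302,.2385],57.3)
B=[.505,.252,.1405]
print('bail pred wrist',proj(W,B),'side',proj(S,B),'top',proj(T,B)); 
g=env.sense()['ee_pos'];print('seat side',proj(S,g-np.array([0,0,.124])))
a=crop('s3',245,190,110,140,4);b=cv2.resize(W['frame'][:,:,::-1],(360,270))
o=np.zeros((560,800,3),np.uint8);o[:,:440]=a;o[:270,440:]=b;o[280:,440:]=crop('t3',160,210,90,70,4)
cv2.imwrite('pics/c4.png',o)
```

```text
pos [0.5378 0.2995 0.3374] yaw 57.32 slide [ 0.0041 -0.005   0.2471] drz 0.001
bail pred wrist [274.51245105 236.81372714] side [298.59673151 253.48456646] top [199.30241856 246.35904312]
seat side [281.48310584 244.17175832]
```

View pics/c4.png

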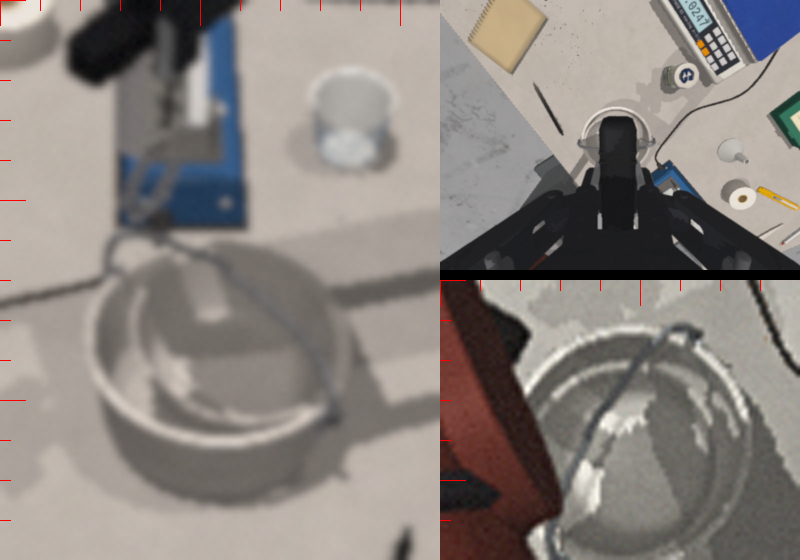

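The side view shows the hook at about (280,245), behind the bail crown near (300,255). The wrist view has the ears centred at column 274.5, exactly as predicted. Next I'll descend with the mouth beyond the wire.

>>> apply_moves(plan=[{"slide": [0.004, -0.005, 0.06], "dr": [0, 0, 0], "hand": -1}, {"slide": [0.004, -0.005, 0.12], "dr": [0, 0, 0], "hand": -1}, {"slide": [0.004, -0.005, 0.17], "dr": [0, 0, 0], "hand": -1}, {"slide": [0.004, -0.005, 0.21], "dr": [0, 0, 0], "hand": -1}, {"slide": [0.004, -0.005, 0.24], "dr": [0, 0, 0], "hand": -1}, {"slide": [0.004, -0.005, 0.246], "dr": [0, 0, 0], "hand": -1}, {"slide": [0.004, -0.005, 0.246], "dr": [0, 0, 0], "hand": -1}, {"slide": [0.004, -0.005, 0.246], "dr": [0, 0, 0], "hand": -1}])

```text
time_s: 7.3
ee_pos: [0.5377, 0.3031, 0.2401]
ee_rot: [2.756, 1.508, 0.004]
ft_force: [0.4, -0.2, -1.8]
gripper_width: 0.246
grasp_force: 69.0
```

Run:
```python
from h import *
S=snap('side','s4');T=snap('top','t4')
go([.5077,.2562,.2385],57.3)
g=np.array(env.sense()['ee_pos']);print('seat side',proj(S,g-[0,0,.124]),'tip',proj(S,g-[0,0,.11]-.0205*np.array([.54,.84,0])),'bail',proj(S,[.505,.252,.1405]))
o=np.hstack([crop('s4',260,215,70,90,6),crop('t4',170,210,60,90,6)])[:540];print(o.shape)
cv2.imwrite('pics/c5.png',o)
```

```text
pos [0.5376 0.3031 0.2402] yaw 57.38 slide [-0.1392  0.0002  0.004 ] drz 0.002
seat side [280.45156665 277.00966593] tip [286.74122644 267.19835339] bail [298.59673151 253.48456646]
(540, 780, 3)
```

View pics/c5.png

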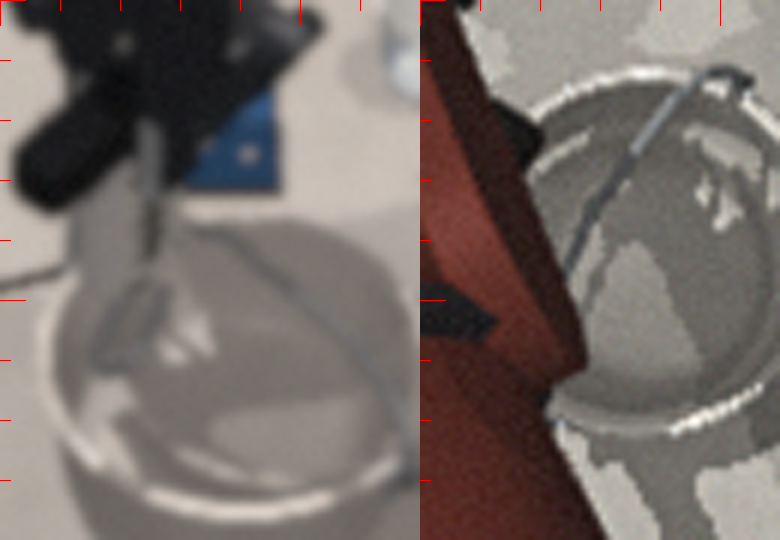

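In the side view the hook's tip is at (287.5,263) and the bail crown at (298.5,254), both within 2 to 4 px of prediction. Sliding the mouth over the wire.

>>> apply_moves(plan=[{"slide": [-0.015, 0, 0.004], "dr": [0, 0, 0], "hand": -1}, {"slide": [-0.03, 0, 0.004], "dr": [0, 0, 0], "hand": -1}, {"slide": [-0.05, 0, 0.004], "dr": [0, 0, 0], "hand": -1}, {"slide": [-0.07, 0, 0.004], "dr": [0, 0, 0], "hand": -1}, {"slide": [-0.09, 0, 0.004], "dr": [0, 0, 0], "hand": -1}, {"slide": [-0.11, 0, 0.004], "dr": [0, 0, 0], "hand": -1}, {"slide": [-0.125, 0, 0.004], "dr": [0, 0, 0], "hand": -1}, {"slide": [-0.139, 0, 0.004], "dr": [0, 0, 0], "hand": -1}, {"slide": [-0.139, 0, 0.004], "dr": [0, 0, 0], "hand": -1}, {"slide": [-0.139, 0, 0.004], "dr": [0, 0, 0], "hand": -1}])

```text
time_s: 8.4
ee_pos: [0.507, 0.2559, 0.2372]
ee_rot: [-2.756, -1.508, -0.001]
ft_force: [0.4, -0.4, -1.6]
gripper_width: 0.247
grasp_force: 69.0
```

Run:
```python
from h import *
S=snap('side','s5');T=snap('top','t5');go([.5077,.2562,.2385],57.3);print(env.sense()['ft_force'])
g=np.array(env.sense()['ee_pos']);print('seat side',proj(S,g-[0,0,.124]),'tip',proj(S,g-[0,0,.11]-.0205*np.array([.54,.84,0])))
cv2.imwrite('pics/c6.png',np.hstack([crop('s5',260,215,70,80,7),crop('s4',260,215,40,80,7)]))
```

```text
pos [0.5071 0.2562 0.2372] yaw 57.39 slide [ 0.0009  0.0012 -0.0032] drz 0.002
[ 0.58318913  0.74912577 -1.9363979 ]
seat side [296.92949558 263.19336998] tip [302.9816108 253.7259388]
```

View pics/c6.png

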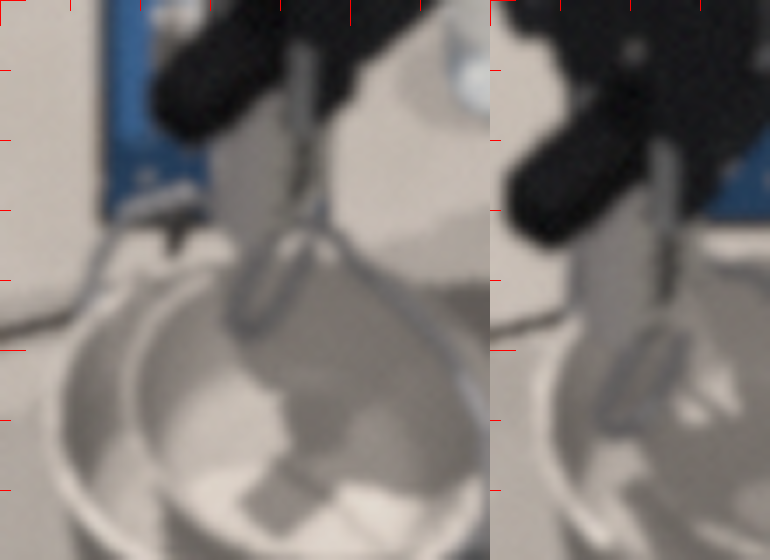

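No contact force so far, and the wire lies between the tip and the shank. I'll raise it slowly and watch the force: contact on the tip would come at about 6 mm, the seat at about 25 mm.

>>> apply_moves(plan=[{"slide": [0, 0, -0.01], "dr": [0, 0, 0], "hand": -1}, {"slide": [0, 0, -0.02], "dr": [0, 0, 0], "hand": -1}, {"slide": [0, 0, -0.03], "dr": [0, 0, 0], "hand": -1}, {"slide": [0, 0, -0.04], "dr": [0, 0, 0], "hand": -1}, {"slide": [0, 0, -0.045], "dr": [0, 0, 0], "hand": -1}, {"slide": [0, 0, -0.045], "dr": [0, 0, 0], "hand": -1}])

```text
time_s: 9.1
ee_pos: [0.5072, 0.2561, 0.2558]
ee_rot: [2.756, 1.508, 0.002]
ft_force: [-0.6, 0.5, -1.7]
gripper_width: 0.247
grasp_force: 69.0
```

>>> apply_moves(plan=[{"slide": [0, 0, -0.008], "dr": [0, 0, 0], "hand": -1}, {"slide": [0, 0, -0.016], "dr": [0, 0, 0], "hand": -1}, {"slide": [0, 0, -0.024], "dr": [0, 0, 0], "hand": -1}, {"slide": [0, 0, -0.03], "dr": [0, 0, 0], "hand": -1}, {"slide": [0, 0, -0.036], "dr": [0, 0, 0], "hand": -1}, {"slide": [0, 0, -0.036], "dr": [0, 0, 0], "hand": -1}])

```text
time_s: 9.7
ee_pos: [0.5072, 0.2561, 0.2701]
ee_rot: [2.756, 1.508, 0.002]
ft_force: [0.3, 0.5, -1.5]
gripper_width: 0.251
grasp_force: 69.0
```

>>> apply_moves(plan=[{"slide": [0, 0, -0.008], "dr": [0, 0, 0], "hand": -1}, {"slide": [0, 0, -0.016], "dr": [0, 0, 0], "hand": -1}, {"slide": [0, 0, -0.024], "dr": [0, 0, 0], "hand": -1}, {"slide": [0, 0, -0.03], "dr": [0, 0, 0], "hand": -1}, {"slide": [0, 0, -0.03], "dr": [0, 0, 0], "hand": -1}])

```text
time_s: 10.2
ee_pos: [0.5072, 0.2561, 0.2822]
ee_rot: [2.756, 1.508, 0.002]
ft_force: [-0.3, -0.8, -2.8]
gripper_width: 0.25
grasp_force: 69.0
```

Run:
```python
from h import *
S=snap('side','s7')
for i in range(6): print(env.sense()['ft_force'].round(2),env.sense()['wrist_torque'].round(3)); snap('top','t7')
g=np.array(env.sense()['ee_pos']);print(g,'seat side',proj(S,g-[0,0,.124]),'bail',proj(S,[.505,.252,.1405]))
```

```text
[ 0.51 -0.31 -2.12] [-0.012 -0.043  0.007]
[-1.19  0.06 -1.41] [-0.05  -0.076  0.018]
[-0.07  0.51 -2.75] [-0.005 -0.027  0.059]
[-0.45  0.93 -2.23] [-0.014 -0.039 -0.048]
[ 0.09 -0.2  -2.13] [-0.049 -0.013  0.04 ]
[-0.17  0.15 -2.83] [-0.046 -0.043  0.003]
[0.50677524 0.25592689 0.2812628 ] seat side [297.92009819 249.39354305] bail [298.59673151 253.48456646]
```

The force still shows only the scale's weight, so the wire was not caught. The wire's shift between c5 and c6 shows that the tip pushed the bail over, and the hook sits 3 to 4 px (about 10 mm) higher than I assumed. So the grip's centre is at about 0.170, with its underside at 158. I'll back off above the wire and measure the bail again.

>>> apply_moves(plan=[{"slide": [0.02, 0, 0], "dr": [0, 0, 0], "hand": -1}, {"slide": [0.04, 0, 0], "dr": [0, 0, 0], "hand": -1}, {"slide": [0.065, 0, 0], "dr": [0, 0, 0], "hand": -1}, {"slide": [0.085, 0, 0], "dr": [0, 0, 0], "hand": -1}, {"slide": [0.085, 0, 0], "dr": [0, 0, 0], "hand": -1}, {"slide": [0.085, 0, 0], "dr": [0, 0, 0], "hand": -1}])

```text
time_s: 11.15
ee_pos: [0.5252, 0.2848, 0.2812]
ee_rot: [2.755, 1.509, -0.001]
ft_force: [0.3, 0.0, -2.1]
gripper_width: 0.248
grasp_force: 69.0
```

Run:
```python
from h import *
S=snap('side','s8');T=snap('top','t8')
g=np.array(env.sense()['ee_pos']);print(g)
a=-.57;e=np.array([np.cos(a),np.sin(a),0]);n=np.array([-np.sin(a),np.cos(a),0]);Z=np.array([0,0,1.])
C=np.array([.5012,.2445,.064])
def draw(im,x0,y0,k,s,pts,c):
    q=np.array([(proj(s,p)-[x0-.5,y0-.5])*k for p in pts]).astype(int)
    for u in q: cv2.circle(im,tuple(map(int,u)),1,c,-1)
t=np.linspace(.2,2.94,40)
p1=crop('s8',255,205,80,100,5);p2=p1.copy()
p2=crop('s8',255,205,80,100,5)
for f,c in((-.12,(255,0,0)),(.05,(0,255,255)),(.2,(0,255,0)),(.35,(0,0,255))):
    P=[C+.0765*np.cos(x)*e+.078*np.sin(x)*(-np.sin(f)*n+np.cos(f)*Z) for x in t]
    draw(p2,255,205,5,S,P,c); print(f,proj(S,P[0]*0+C+.079*(-np.sin(f)*n+np.cos(f)*Z)))
for o,c in((0,(255,0,255)),(.012,(255,255,255))):
    st=g+[0,0,o-.124]; draw(p2,255,205,5,S,[st-.009*Z,st-.0205*n+.014*Z,st],c);print(o,proj(S,st-.009*Z),proj(S,st-.0205*n+.014*Z))
cv2.imwrite('pics/c8.png',np.hstack([p1,p2]))
```

```text
[0.52506895 0.2844904  0.28134016]
-0.12 [298.01613263 252.96688368]
0.05 [301.8489774 249.427015 ]
0.2 [305.1192002  246.95906354]
0.35 [308.20109552 245.15721965]
0 [287.75561715 261.09412788] [294.23633024 248.2973795 ]
0.012 [287.91416322 257.25533082] [294.44685338 244.34342769]
```

View pics/c8.png

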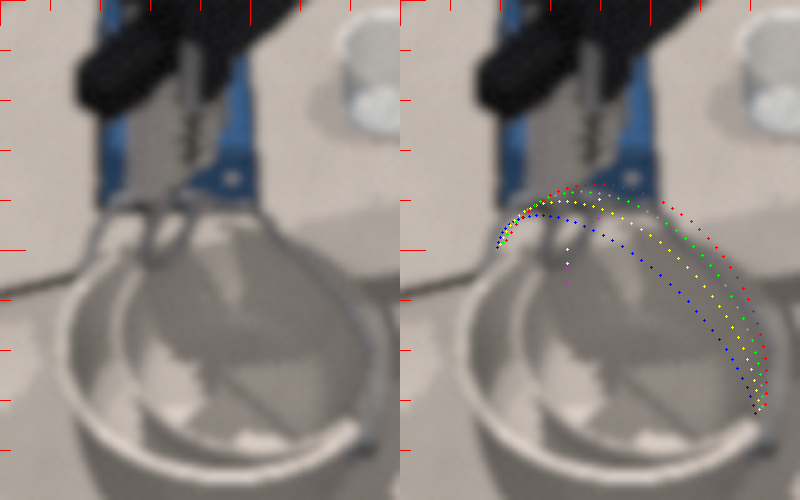

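The side view now shows the bail leaning towards the robot, with its right part at full-image (309,251) and (317,258), and the hook's bottom near (286,258). The hook's height offset is still ambiguous, so I'll measure the grip in the wrist frames by code.

Run:
```python
from h import *
W1=load('w1');g=cv2.cvtColor(W1['frame'],cv2.COLOR_RGB2GRAY)
print('w1 col278 rows130-260',g[128:150,278].tolist(),g[240:258,279].tolist())
for r in(160,200,235): print(r,g[r,258:298].tolist())
W3=load('w3');g3=cv2.cvtColor(W3['frame'],cv2.COLOR_RGB2GRAY)
print('w3 col',g3[170:230:2,277].tolist())
for r in(186,192,198,206,214): print(r,g3[r,240:315].tolist())
Pc=lambda W,Rt,p,q: proj(W,p+Rt@np.array(q))
for o in(0,.006,.012):
  zc=-o; p=np.array([.5378,.2995,.3374])
  a=-1.0; Rt=RM(W3)@np.linalg.inv(np.array([[-4e-4,-.9542,-.2991],[1,-3e-4,-5e-4],[4e-4,-.2991,.9542]]))
  print(o,'end top',[Pc(W3,Rt,p,[.052,y,zc-.012]).round(1) for y in(-.011,.011)],'end bot',[Pc(W3,Rt,p,[.052,y,zc+.012]).round(1) for y in(-.011,.011)])
```

```text
w1 col278 rows130-260 [155, 153, 150, 149, 150, 150, 141, 109, 82, 57, 34, 25, 25, 33, 34, 40, 41, 43, 42, 43, 43, 43] [24, 24, 25, 26, 27, 27, 24, 27, 26, 23, 32, 85, 148, 169, 174, 174, 171, 157]
160 [90, 90, 91, 91, 88, 76, 48, 33, 33, 34, 31, 34, 34, 35, 36, 36, 35, 37, 38, 36, 38, 37, 38, 39, 37, 39, 39, 36, 34, 33, 40, 65, 99, 117, 122, 121, 123, 123, 123, 121]
200 [88, 88, 87, 88, 88, 88, 78, 56, 33, 30, 27, 32, 32, 33, 35, 35, 37, 36, 38, 37, 37, 37, 39, 38, 39, 36, 38, 38, 36, 32, 33, 52, 79, 102, 115, 116, 117, 117, 117, 118]
235 [167, 143, 113, 97, 93, 84, 82, 80, 59, 34, 25, 22, 23, 23, 19, 23, 23, 24, 24, 25, 22, 23, 21, 25, 25, 26, 24, 23, 22, 22, 29, 47, 83, 103, 89, 84, 88, 93, 111, 144]
w3 col [155, 148, 176, 179, 180, 117, 27, 25, 25, 25, 27, 29, 32, 34, 34, 38, 40, 44, 44, 44, 45, 44, 43, 40, 42, 45, 40, 36, 37, 36]
186 [129, 142, 152, 165, 178, 185, 189, 194, 194, 189, 181, 161, 118, 68, 32, 24, 21, 24, 23, 25, 22, 22, 23, 21, 23, 25, 21, 24, 24, 25, 24, 25, 26, 24, 23, 25, 23, 25, 27, 25, 25, 22, 24, 24, 24, 25, 23, 23, 22, 27, 25, 24, 24, 23, 28, 26, 22, 26, 26,
[... 1013 characters left out ...]
 170, 163, 159, 158, 155, 152, 143]
214 [116, 118, 122, 127, 131, 132, 125, 97, 54, 31, 31, 32, 36, 36, 38, 40, 42, 44, 47, 46, 47, 46, 46, 45, 46, 47, 45, 46, 45, 44, 45, 45, 43, 44, 45, 45, 44, 43, 43, 43, 42, 38, 37, 39, 35, 34, 36, 35, 37, 35, 34, 36, 36, 37, 35, 35, 33, 33, 32, 32, 31, 31, 27, 27, 34, 66, 111, 149, 164, 162, 150, 141, 130, 127, 128]
0 end top [array([247. , 181.9]), array([304.7, 181.8])] end bot [array([251.9, 170.9]), array([299.9, 170.8])]
0.006 end top [array([245.4, 185.3]), array([306.2, 185.3])] end bot [array([250.8, 173.2]), array([301. , 173.2])]
0.012 end top [array([243.7, 189.2]), array([307.9, 189.2])] end bot [array([249.7, 175.9]), array([302.1, 175.8])]
```

The evidence puts the grip's centre about 11 mm above the TCP, so the hook must go about 10 mm lower. The wrist width gives a height of about 0.179, the side view puts the hook about 10 mm high, and the text has the underside at 158 mm. I'll descend and slide in again until the shank is certainly at the wire.

>>> apply_moves(plan=[{"slide": [0, 0.003, 0.04], "dr": [0, 0, 0], "hand": -1}, {"slide": [0, 0.003, 0.08], "dr": [0, 0, 0], "hand": -1}, {"slide": [0, 0.003, 0.115], "dr": [0, 0, 0], "hand": -1}, {"slide": [0, 0.003, 0.133], "dr": [0, 0, 0], "hand": -1}, {"slide": [0, 0.003, 0.133], "dr": [0, 0, 0], "hand": -1}, {"slide": [0, 0.003, 0.133], "dr": [0, 0, 0], "hand": -1}])

```text
time_s: 11.85
ee_pos: [0.5263, 0.2839, 0.228]
ee_rot: [-2.756, -1.508, 0.001]
ft_force: [0.7, 0.3, -2.3]
gripper_width: 0.246
grasp_force: 69.0
```

>>> apply_moves(plan=[{"slide": [-0.02, 0, 0], "dr": [0, 0, 0], "hand": -1}, {"slide": [-0.04, 0, 0], "dr": [0, 0, 0], "hand": -1}, {"slide": [-0.06, 0, 0], "dr": [0, 0, 0], "hand": -1}, {"slide": [-0.08, 0, 0], "dr": [0, 0, 0], "hand": -1}, {"slide": [-0.1, 0, 0], "dr": [0, 0, 0], "hand": -1}, {"slide": [-0.12, 0, 0], "dr": [0, 0, 0], "hand": -1}, {"slide": [-0.14, 0, 0], "dr": [0, 0, 0], "hand": -1}, {"slide": [-0.156, 0, 0], "dr": [0, 0, 0], "hand": -1}, {"slide": [-0.156, 0, 0], "dr": [0, 0, 0], "hand": -1}, {"slide": [-0.156, 0, 0], "dr": [0, 0, 0], "hand": -1}])

```text
time_s: 12.85
ee_pos: [0.4927, 0.2313, 0.2284]
ee_rot: [-2.756, -1.508, -0.001]
ft_force: [-0.7, 0.6, -3.1]
gripper_width: 0.25
grasp_force: 69.0
```

>>> apply_moves(plan=[{"slide": [0, 0, -0.01], "dr": [0, 0, 0], "hand": -1}, {"slide": [0, 0, -0.02], "dr": [0, 0, 0], "hand": -1}, {"slide": [0, 0, -0.03], "dr": [0, 0, 0], "hand": -1}, {"slide": [0, 0, -0.04], "dr": [0, 0, 0], "hand": -1}, {"slide": [0, 0, -0.045], "dr": [0, 0, 0], "hand": -1}, {"slide": [0, 0, -0.045], "dr": [0, 0, 0], "hand": -1}])

```text
time_s: 13.45
ee_pos: [0.493, 0.2316, 0.247]
ee_rot: [2.756, 1.508, 0.002]
ft_force: [0.1, 0.3, -2.0]
gripper_width: 0.251
grasp_force: 69.0
```

>>> apply_moves(plan=[{"slide": [0.015, 0, 0], "dr": [0, 0, 0], "hand": -1}, {"slide": [0.03, 0, 0], "dr": [0, 0, 0], "hand": -1}, {"slide": [0.04, 0, 0], "dr": [0, 0, 0], "hand": -1}, {"slide": [0.04, 0, 0], "dr": [0, 0, 0], "hand": -1}, {"slide": [0.04, 0, 0], "dr": [0, 0, 0], "hand": -1}])

```text
time_s: 13.95
ee_pos: [0.5012, 0.245, 0.2461]
ee_rot: [-2.756, -1.509, 0.001]
ft_force: [0.7, -0.2, -2.8]
gripper_width: 0.25
grasp_force: 69.0
```

>>> apply_moves(plan=[{"slide": [0, 0, -0.008], "dr": [0, 0, 0], "hand": -1}, {"slide": [0, 0, -0.016], "dr": [0, 0, 0], "hand": -1}, {"slide": [0, 0, -0.024], "dr": [0, 0, 0], "hand": -1}, {"slide": [0, 0, -0.032], "dr": [0, 0, 0], "hand": -1}, {"slide": [0, 0, -0.04], "dr": [0, 0, 0], "hand": -1}, {"slide": [0, 0, -0.04], "dr": [0, 0, 0], "hand": -1}])

```text
time_s: 14.55
ee_pos: [0.5013, 0.2449, 0.2627]
ee_rot: [-2.756, -1.508, -0.001]
ft_force: [0.3, 0.6, -4.9]
gripper_width: 0.246
grasp_force: 68.7
```

The force has risen to about 2.6 N over the scale's weight, so the hook carries the handle. Lifting slowly.

>>> apply_moves(plan=[{"slide": [0, 0, -0.006], "dr": [0, 0, 0], "hand": -1}, {"slide": [0, 0, -0.012], "dr": [0, 0, 0], "hand": -1}, {"slide": [0, 0, -0.018], "dr": [0, 0, 0], "hand": -1}, {"slide": [0, 0, -0.024], "dr": [0, 0, 0], "hand": -1}, {"slide": [0, 0, -0.03], "dr": [0, 0, 0], "hand": -1}, {"slide": [0, 0, -0.036], "dr": [0, 0, 0], "hand": -1}, {"slide": [0, 0, -0.042], "dr": [0, 0, 0], "hand": -1}, {"slide": [0, 0, -0.048], "dr": [0, 0, 0], "hand": -1}, {"slide": [0, 0, -0.054], "dr": [0, 0, 0], "hand": -1}, {"slide": [0, 0, -0.06], "dr": [0, 0, 0], "hand": -1}])

```text
time_s: 15.55
ee_pos: [0.5013, 0.2449, 0.2865]
ee_rot: [-2.756, -1.508, -0.0]
ft_force: [0.8, 0.1, -5.0]
gripper_width: 0.245
grasp_force: 68.7
```

>>> apply_moves(plan=[{"slide": [0, 0, -0.01], "dr": [0, 0, 0], "hand": -1}, {"slide": [0, 0, -0.02], "dr": [0, 0, 0], "hand": -1}, {"slide": [0, 0, -0.03], "dr": [0, 0, 0], "hand": -1}, {"slide": [0, 0, -0.04], "dr": [0, 0, 0], "hand": -1}, {"slide": [0, 0, -0.05], "dr": [0, 0, 0], "hand": -1}, {"slide": [0, 0, -0.06], "dr": [0, 0, 0], "hand": -1}, {"slide": [0, 0, -0.07], "dr": [0, 0, 0], "hand": -1}, {"slide": [0, 0, -0.08], "dr": [0, 0, 0], "hand": -1}, {"slide": [0, 0, -0.09], "dr": [0, 0, 0], "hand": -1}, {"slide": [0, 0, -0.1], "dr": [0, 0, 0], "hand": -1}])

```text
time_s: 16.55
ee_pos: [0.5012, 0.2448, 0.3266]
ee_rot: [2.756, 1.508, -0.0]
ft_force: [-0.2, 0.9, -5.8]
gripper_width: 0.253
grasp_force: 68.7
```

>>> apply_moves(plan=[{"slide": [0, 0, 0], "dr": [0, 0, 0], "hand": -1}, {"slide": [0, 0, 0], "dr": [0, 0, 0], "hand": -1}, {"slide": [0, 0, 0], "dr": [0, 0, 0], "hand": -1}, {"slide": [0, 0, 0], "dr": [0, 0, 0], "hand": -1}, {"slide": [0, 0, 0], "dr": [0, 0, 0], "hand": -1}, {"slide": [0, 0, 0], "dr": [0, 0, 0], "hand": -1}, {"slide": [0, 0, 0], "dr": [0, 0, 0], "hand": -1}, {"slide": [0, 0, 0], "dr": [0, 0, 0], "hand": -1}, {"slide": [0, 0, 0], "dr": [0, 0, 0], "hand": -1}, {"slide": [0, 0, 0], "dr": [0, 0, 0], "hand": -1}])

```text
time_s: 17.55
ee_pos: [0.5012, 0.2449, 0.3263]
ee_rot: [-2.756, -1.508, -0.0]
ft_force: [-0.4, -0.4, -5.4]
gripper_width: 0.246
grasp_force: 68.7
```

Run:
```python
from h import *
F=[]
for i in range(40):
    S=snap('side','s9'); F.append(env.sense()['ft_force']); 
    if i in(0,10,20,39): cv2.imwrite(f'pics/m{i}.png',S['frame'][:,:,::-1])
F=np.array(F);print(F.mean(0),F.std(0)); print(env.sense()['ee_pos'],env.sense()['time_s'])
a,b=[cv2.imread(f'pics/m{i}.png').astype(int) for i in(20,39)]
print('motion',np.abs(a-b)[230:320,250:350].mean(), np.abs(a-b)[100:200,50:150].mean())
# rim/pail shift vs first picture: template match of pail's lower front
s0=cv2.imread('pics/side0.png');t=s0[285:312,275:325]
r=cv2.matchTemplate(cv2.imread('pics/m39.png')[200:330,240:360],t,cv2.TM_CCOEFF_NORMED);_,m,_,l=cv2.minMaxLoc(r);print('pail front moved',l[0]+240-275,l[1]+200-285,m)
c=np.array([.5012,.2445,.04]);print('pred for +50mm',proj(S,c+[0,0,.05])-proj(S,c))
```

```text
[-0.03279034  0.08502529 -5.30499452] [0.50310997 0.50886065 0.48544584]
[0.50122407 0.24483417 0.32629965] 19.55
motion 0.9221111111111111 0.8838666666666667
pail front moved 2 -19 0.9068683981895447
pred for +50mm [  0.95142287 -14.29558314]
```

The force shows about 0.32 kg hanging from the hook, which draws it about 16 mm, and the picture is still. A last numeric check that the pail is level: compare the vertical shift at both ends against prediction.

Run:
```python
from h import *
s0=cv2.imread('pics/side0.png');m=cv2.imread('pics/m39.png');S=load('s9');T=load('top0')
def mt(u,v,h=9,hv=9):
    t=s0[v-hv:v+hv,u-h:u+h];y0,x0=v-45,u-h-8
    r=cv2.matchTemplate(m[y0:v+15,x0:u+h+9],t,cv2.TM_CCOEFF_NORMED);_,q,_,l=cv2.minMaxLoc(r);return (l[0]+x0+h-u,l[1]+y0+hv-v,round(q,2))
for n,(u,v,z) in dict(rimL=(268,275,.071),rimR=(331,278,.071),earR=(329,292,.064),front=(298,302,.06),frontL=(280,296,.06),frontR=(315,301,.06),botL=(283,303,.02),botR=(312,307,.02)).items():
    p=onz(S,u,v,z); print(n,mt(u,v),'pred60mm',(proj(S,p+[0,0,.06])-[u,v]).round(1))
```

```text
rimL (1, -20, 0.9) pred60mm [  0.  -17.9]
rimR (1, -36, 0.59) pred60mm [  2.4 -17.9]
earR (3, 4, 0.48) pred60mm [  2.4 -17.7]
front (1, -19, 0.99) pred60mm [  1.2 -17.6]
frontL (2, -19, 0.98) pred60mm [  0.5 -17.7]
frontR (4, -19, 0.99) pred60mm [  1.9 -17.6]
botL (0, -20, 0.86) pred60mm [  0.6 -16.8]
botR (4, -19, 0.88) pred60mm [  1.7 -16.8]
```

Both sides rose equally (19 to 20 px, about 60 mm), so the pail hangs level and still. Handing in.

```bash
python3 -c "
from rig import env
print(env.close_job())"
```

```text
the job is handed in; nothing more can be done
None
```

The job is handed in, verdict not shown: the pail hangs still and level from the scale's hook, about 6 cm above the table by force and side-camera readings (the first hooking try missed, the second caught).

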